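# Push the sherd tote up the ramp into the drying bay

### The job

Push the blue tote of blue-and-white porcelain sherds up its lane of the ramp until its rear edge has dropped behind the yellow lip and it sits flat in the bay at the top. Keep it sliding on the ramp rather than lifting or carrying it, and leave the grey tote and the porcelain vase where they stand.

Things in the scene. Friction and masses are not known exactly. Their poses are not given: they have to be found in the camera images.
- blue_tote_center (a point): Blue plastic tote, loose, with blue-and-white sherds on foam: 110 mm long (its x), 84 wide, 50 high, 5 mm walls, 0.3 to 0.65 kg. The point is its centre, 25 mm over its underside; the rear face lies 55 mm towards its -x. It starts on the table in either lane of the ramp, before the slope, +x up the lane.
- grey_tote_center (a point): Grey plastic tote with brown sherds, same size, in the other lane; a bystander. The point is its centre, half-way up.
- ramp: Fixed two-lane ramp, white walls. Origin: table level, midway between lanes, at the yellow lips' bay-side face; x up the lanes, z up. Lanes 100 mm wide, centred at y = 54 and -54, 8 mm walls between and beside. x -290 to -140: bare table, guides 16 high, rear open; slope from height 0 at x -140 to 28 at -8 (12 deg); lip top 28 high to x 0; bay floor 19 high to the end wall (45 high) at x 130. Other walls 42 high.
- vase_center (a point): Porcelain vase, white with blue bands, 98 mm across, 190 mm high, standing on the table beyond the bay's end wall; a bystander. The point is on its axis, half-way up (95 mm).
There are look-alikes about, which are no part of the job. What is shaped like the part that bears vase_center but brown is not meant.

How it is judged:
By the outcome, as a careful person would: the job done as asked, in the order asked, and still so for the second after the job is handed in, with the robot touching nothing.
It also fails if it takes over 35 s, if anything falls off the work surface, if the arm or the gripper's body presses on something with over 40 N, if the wrist force passes 120 N, or if a joint passes its speed limit or range.

### The arm

A 6-joint arm with a two-finger parallel gripper is mounted at the origin on the work surface. World frame = base frame: x ahead of the robot, y to its left, z up, the work surface at z = 0. Lengths are in m, angles in degrees, forces in N, time in s.
With the tool pointing down it reaches from about 0.35 to 0.975 m from the base axis. Payload 4.9 kg.
Tool frame: the origin (TCP) lies at the very end of the fingers, on their centre line; the grasp point (between the pads) lies 19 mm behind it; z points along the fingers, y is the line along which they close (so a half turn about z gives the same grasp; the last joint's range is limited). The gripper opens to 85 mm and grips with 20 to 120 N. Pads are 22 mm wide; open, the fingers measure 114 mm over their backs; the gripper's body (76 mm by 85 mm) begins 54 mm behind the grasp point. The pads swing forward as they close: fully open they stand 13 mm farther back than shut.
Start: joints at [-72.422, 3.019, 92.412, -0, 84.569, -6.818], TCP at [0.258, -0.569, 0.231] pointing down, gripper open.
Joint ranges: [-172.51, 172.51], [-57.92, 126.97], [3.15, 148.05], [-58.71, 238.71], [5.1, 150.11], [-179.66, 179.66]. Speed limits (degrees/s): [147.25, 147.25, 180, 180, 180, 180].

### API

Orientations are given as a 3x3 rotation matrix whose columns are the frame's x, y, z axes.
In Python, from workcell import telemetry, viewer, workorder gives the robot as it stands.
- The arm moves only by the tool play_rows, never from a script. Its argument "rows" is a list of rows, each an object of numbers: "x", "y", "z": the shift along the tool's x, y, z in cm; "roll": the turn about the tool's z in rad. A call has 1 to 20 rows; each row is the pose to reach, as a shift and turn from the pose commanded when the call began, along the tool's axes at that moment; what a row does not reach only later rows make up. A row lasts 1/8 s, in which the tool goes at most 62.5 mm and 10.7 degrees, less where a joint would pass 70% of its speed; a pose out of reach is approached as far as the arm can. A call with a gripper value outside its range is refused whole. "fingers" is the closure, from -1 (fully open) to 1 (shut), so that 0 is half open, set as the call begins (left out, the last holds). The fingers move at their own pace and stop on an object; the grip force is fixed at half the most. Time passes only in rows, so rows that repeat a pose let the fingers close. It gives the time, the measured TCP pose, the force, the opening and the grip force at its end, in the units of the state.
- telemetry.read_state(): the state, without advancing time (a new reading comes with each control period).
- viewer.get_image(name): name is "side" or "top"; returns a dict with "color" (400x640x3 uint8, red, green, blue), "mtx" (3x3 intrinsics, pixels), "rvec" (rotation vector, rad) and "tvec" (3), from world to camera coordinates, as OpenCV has them. Camera axes: x right, y down, z forward; pixel columns grow to the right and rows downward; lengths in m; the calibration is good to about 2 mm. A picture is of the moment at which its call begins. There is no depth.
- workorder.finish_job(): hands the job in; it is judged then, once.
The state is a dict: "time_s": time; "q": joint angles; "joint_velocities": joint speeds; "joint_efforts": joint torques, N m; "tcp_pos": TCP position; "ee_rot": TCP orientation; "wrist_force": force on the tool from outside, world axes, zero at the start; "wrist_torque": the same for the moment, N m; "finger_gap": finger opening in m; "grasp_force": force on a finger pad.
Only numpy, scipy, OpenCV 4.12 (cv2) and the standard library are available. Lean on these libraries where they do the work, as an engineer would, in place of code of your own. Each camera call takes 0.05 s, during which the arm holds its last target. There are 200 camera calls.

## Working session

There is one attempt and no reset: what is moved stays moved. The work goes in short steps, Python scripts to look and compute and a tool call to move; the robot and the scene stay as the last step left them, time stands still between calls to the robot, and variables do not carry over. Pictures are saved under pics/ and viewed, at most 10 in all, crops included, and the job is handed in when it is done.

Besides the shell and the picture viewer there is one more tool, called after "Call:" as name(argument=value, ...), one argument or row to a line, values as JSON. play_rows: Moves the arm, as the interface text tells. Its arguments: {"type":"object","properties":{"rows":{"type":"array"},"fingers":{"type":"number"}},"required":["rows"]}

```bash
mkdir -p pics
python3 - <<'E'
from workcell import telemetry, viewer
import cv2, pickle
for n in("top","side"):
    d=viewer.get_image(n); cv2.imwrite(f"pics/{n}0.png",d["color"][:,:,::-1]); pickle.dump(d,open(n+".pkl","wb"))
s=telemetry.read_state(); print(s["time_s"],s["tcp_pos"],s["ee_rot"],s["finger_gap"],s["wrist_force"])
E
```

```text
0.1 [ 0.25798863 -0.56866359  0.23018374] [[ 9.10712652e-01  4.13040163e-01 -5.37736921e-04]
 [ 4.13040443e-01 -9.10710965e-01  1.76952341e-03]
 [ 2.41161328e-04 -1.83363445e-03 -9.99998290e-01]] 0.08533743519569585 [ 0.74994737 -0.4044116  -0.05923505]
```

View pics/top0.png

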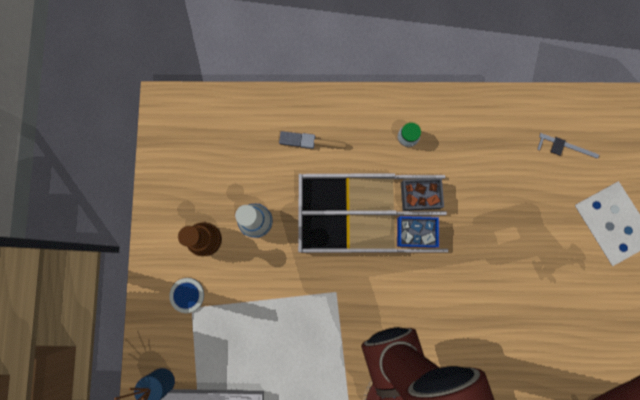

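View pics/side0.png

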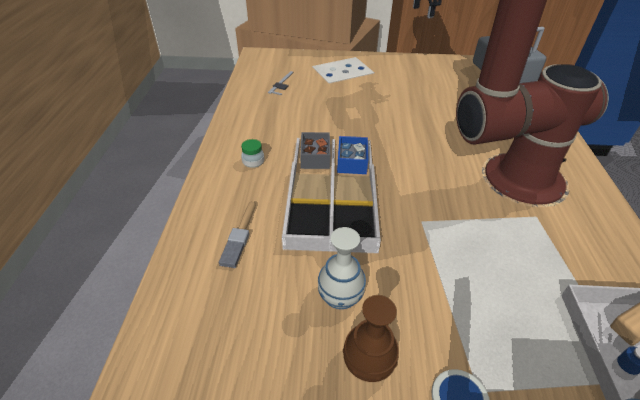

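Top view: the blue tote with white/blue sherds is at (418,232), the grey one at (421,194), and the yellow lip at column 348. The white vase is at (253,219) and the brown look-alike at (200,238). Other blue things are the bowl (187,295) and the blue jar (155,383). I choose the blue tote at (418,232). Next I measure it and check it in one close crop.

```bash
cat > h.py <<'E'
import numpy as np, cv2, pickle
from workcell import telemetry, viewer
def grab(n): return viewer.get_image(n)
def ray(d,uv,z):
    R=cv2.Rodrigues(np.array(d["rvec"],float))[0]; t=np.array(d["tvec"],float).ravel()
    uv=np.atleast_2d(np.array(uv,float)); p=np.c_[uv,np.ones(len(uv))]@np.linalg.inv(d["mtx"]).T@R
    c=-R.T@t; return c+p*((z-c[2])/p[:,2])[:,None]
def proj(d,P): return cv2.projectPoints(np.array(P,float).reshape(-1,3),d["rvec"],d["tvec"],d["mtx"],None)[0].reshape(-1,2)
def mask(d,lo,hi,roi):
    m=cv2.inRange(cv2.cvtColor(d["color"],cv2.COLOR_RGB2HSV),lo,hi); k=np.zeros_like(m); x0,y0,x1,y1=roi; k[y0:y1,x0:x1]=m[y0:y1,x0:x1]; return k
def big(m): return max(cv2.findContours(m,cv2.RETR_EXTERNAL,cv2.CHAIN_APPROX_NONE)[0],key=cv2.contourArea)
E
python3 - <<'E'
from h import *
d=pickle.load(open("top.pkl","rb")); s=pickle.load(open("side.pkl","rb"))
np.set_printoptions(precision=4,suppress=True)
for nm,dd,roi,roy in(("top",d,(380,200,460,270),(330,160,365,265)),("side",s,(325,120,385,185),(280,190,385,215))):
    c=big(mask(dd,(100,120,40),(125,255,255),roi)).reshape(-1,2)
    w=ray(dd,c,.05)[:,:2].astype(np.float32); print(nm,"blue rect",cv2.minAreaRect(w),c.min(0),c.max(0))
    m=mask(dd,(18,140,90),(30,255,255),roy); p=cv2.findNonZero(m).reshape(-1,2)
    w=ray(dd,p,.028)[:,:2].astype(np.float32); print(" lip rect",cv2.minAreaRect(w),p.min(0),p.max(0))
# white walls end corners (px from the view) at z .042
print(ray(d,[[300,174],[300,252]],.045)); print(ray(d,[[447,177],[448,251],[447,213]],.016)); print(ray(d,[[253,219]],.1))
im=cv2.resize(d["color"][155:275,230:470],None,fx=3.3,fy=3.3,interpolation=cv2.INTER_CUBIC); cv2.imwrite("pics/crop1.png",im[:,:,::-1])
E
```

```text
top blue rect ((0.48509466648101807, -0.04077528789639473), (0.11243708431720734, 0.08502453565597534), 89.30397033691406) [398 216] [438 246]
 lip rect ((0.5399004220962524, 0.1567651778459549), (0.2005196362733841, 0.008743622340261936), 0.1884760707616806) [346 178] [349 247]
side blue rect ((0.48851555585861206, -0.008291192352771759), (0.16477936506271362, 0.08166255056858063), 88.64207458496094) [337 137] [367 173]
 lip rect ((0.5412713289260864, 0.16394288837909698), (0.20531080663204193, 0.018181638792157173), 0.6669577956199646) [291 198] [372 205]
[[0.6476 0.2948 0.045 ]
 [0.4236 0.291  0.045 ]]
[[ 0.6475 -0.135   0.016 ]
 [ 0.4315 -0.1321  0.016 ]
 [ 0.5412 -0.1321  0.016 ]]
[[0.5105 0.4173 0.1   ]]
```

View pics/crop1.png

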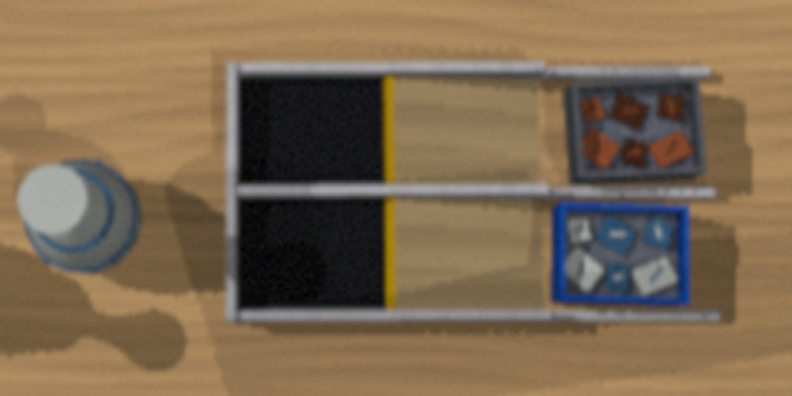

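The crop shows blue and white sherds in the blue tote, in the lane nearer the robot, and it sits square. Up-lane is world +y and the lip face is at y≈0.161. The tote's rear is at y≈-0.097, on x≈0.485. I'll bring the half-open fingers in behind it, well above the table.

Call:
play_rows(
  rows=[
    {"x": 4,"y": -3,"roll": -0.12},
    {"x": 8,"y": -6,"roll": -0.24},
    {"x": 12,"y": -9.2,"roll": -0.36},
    {"x": 16,"y": -12.3,"roll": -0.48},
    {"x": 20,"y": -15.4,"roll": -0.6},
    {"x": 24,"y": -18.5,"roll": -0.72},
    {"x": 28,"y": -21.6,"roll": -0.84},
    {"x": 32,"y": -24.7,"roll": -0.96},
    {"x": 36,"y": -27.8,"roll": -1.08},
    {"x": 38.4,"y": -29.7,"roll": -1.145},
    {"x": 38.4,"y": -29.7,"roll": -1.145},
    {"x": 38.4,"y": -29.7,"roll": -1.145},
    {"x": 38.4,"y": -29.7,"roll": -1.145},
  ],
  fingers=0,
)

```text
schema error: expected keys x, y, z, roll
```

Call:
play_rows(
  rows=[
    {"x": 4,"y": -3,"z": 0,"roll": -0.12},
    {"x": 8,"y": -6,"z": 0,"roll": -0.24},
    {"x": 12,"y": -9.2,"z": 0,"roll": -0.36},
    {"x": 16,"y": -12.3,"z": 0,"roll": -0.48},
    {"x": 20,"y": -15.4,"z": 0,"roll": -0.6},
    {"x": 24,"y": -18.5,"z": 0,"roll": -0.72},
    {"x": 28,"y": -21.6,"z": 0,"roll": -0.84},
    {"x": 32,"y": -24.7,"z": 0,"roll": -0.96},
    {"x": 36,"y": -27.8,"z": 0,"roll": -1.08},
    {"x": 38.4,"y": -29.7,"z": 0,"roll": -1.145},
    {"x": 38.4,"y": -29.7,"z": 0,"roll": -1.145},
    {"x": 38.4,"y": -29.7,"z": 0,"roll": -1.145},
    {"x": 38.4,"y": -29.7,"z": 0,"roll": -1.145},
  ],
  fingers=0,
)

```text
time_s: 1.72
tcp_pos: [0.4847, -0.141, 0.2311]
ee_rot: [[0.002, 1.0, -0.0], [1.0, -0.002, -0.0], [-0.0, -0.0, -1.0]]
wrist_force: [0.9, -0.2, -0.6]
finger_gap: 0.0428
grasp_force: 0.0
```

Call:
play_rows(
  rows=[
    {"x": 0,"y": 0,"z": 4,"roll": 0},
    {"x": 0,"y": 0,"z": 8,"roll": 0},
    {"x": 0,"y": 0,"z": 12,"roll": 0},
    {"x": 0,"y": 0,"z": 16,"roll": 0},
    {"x": 0,"y": 0,"z": 19,"roll": 0},
    {"x": 0,"y": 0,"z": 21,"roll": 0},
    {"x": 0,"y": 0,"z": 21,"roll": 0},
  ],
)

```text
time_s: 2.6
tcp_pos: [0.4833, -0.1403, 0.0195]
ee_rot: [[0.002, 1.0, -0.004], [1.0, -0.002, 0.002], [0.002, -0.004, -1.0]]
wrist_force: [-1.6, -0.9, -0.0]
finger_gap: 0.0424
grasp_force: 0.0
```

Run:
```python
from h import *
d=grab("side"); im=cv2.resize(d["color"][80:260,260:500],None,fx=3.2,fy=3.2,interpolation=cv2.INTER_CUBIC); cv2.imwrite("pics/side1.png",im[:,:,::-1])
```

```text
(no output)
```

View pics/side1.png

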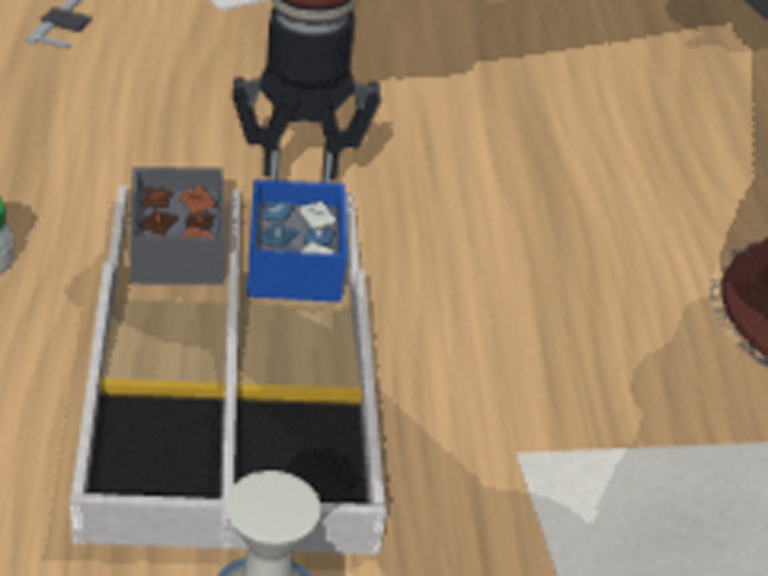

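Fingers are centred behind the tote at crop px (300,165), above the table; the tote's rear edge is at (298,182). I'll push along the flat first.

Call:
play_rows(
  rows=[
    {"x": 1,"y": 0.1,"z": 0,"roll": 0},
    {"x": 2,"y": 0.2,"z": 0,"roll": 0},
    {"x": 2.5,"y": 0.2,"z": 0,"roll": 0},
    {"x": 3,"y": 0.2,"z": 0,"roll": 0},
    {"x": 3.5,"y": 0.2,"z": 0,"roll": 0},
    {"x": 4,"y": 0.2,"z": 0,"roll": 0},
    {"x": 4.6,"y": 0.2,"z": 0,"roll": 0},
    {"x": 5.2,"y": 0.2,"z": 0,"roll": 0},
    {"x": 5.8,"y": 0.2,"z": 0,"roll": 0},
    {"x": 6.4,"y": 0.2,"z": 0,"roll": 0},
    {"x": 7,"y": 0.2,"z": 0,"roll": 0},
    {"x": 7.6,"y": 0.2,"z": 0,"roll": 0},
    {"x": 8.2,"y": 0.2,"z": 0,"roll": 0},
    {"x": 8.8,"y": 0.2,"z": 0,"roll": 0},
    {"x": 9.4,"y": 0.2,"z": 0,"roll": 0},
    {"x": 10,"y": 0.2,"z": 0,"roll": 0},
  ],
)

```text
time_s: 4.65
tcp_pos: [0.487, -0.0404, 0.0212]
ee_rot: [[-0.0, 1.0, -0.0], [1.0, 0.0, -0.001], [-0.001, -0.0, -1.0]]
wrist_force: [-0.2, -5.1, -1.0]
finger_gap: 0.0426
grasp_force: 2.4
```

Run:
```python
from h import *
d=grab("side"); im=cv2.resize(d["color"][80:260,260:500],None,fx=3.2,fy=3.2,interpolation=cv2.INTER_CUBIC); cv2.imwrite("pics/side2.png",im[:,:,::-1])
```

```text
(no output)
```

View pics/side2.png

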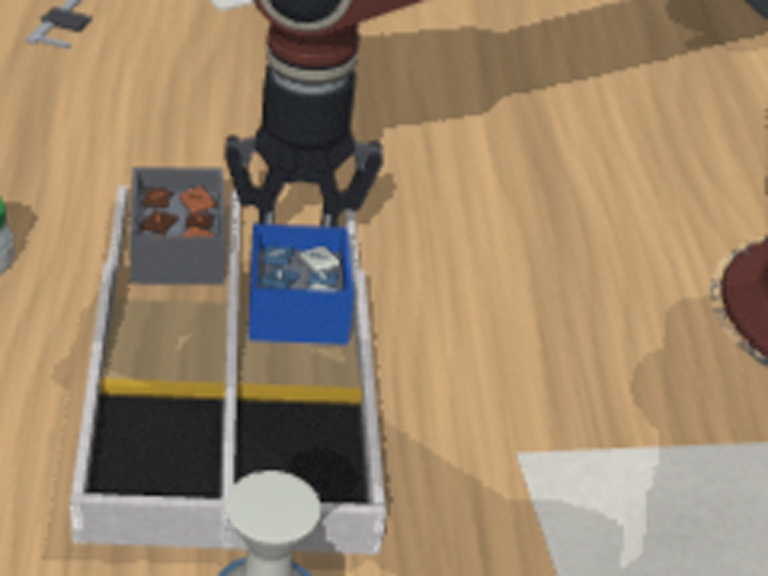

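The tote (crop px 300,285) is square and its front is on the slope, with 5 N of push. I continue up the slope, raising the fingers with it.

Call:
play_rows(
  rows=[
    {"x": 0.7,"y": 0,"z": 0,"roll": 0},
    {"x": 1.4,"y": 0,"z": 0,"roll": 0},
    {"x": 2.1,"y": 0,"z": 0,"roll": 0},
    {"x": 2.8,"y": 0,"z": 0,"roll": 0},
    {"x": 3.5,"y": 0,"z": 0,"roll": 0},
    {"x": 4.2,"y": 0,"z": 0,"roll": 0},
    {"x": 4.9,"y": 0,"z": -0.1,"roll": 0},
    {"x": 5.6,"y": 0,"z": -0.2,"roll": 0},
    {"x": 6.3,"y": 0,"z": -0.35,"roll": 0},
    {"x": 7,"y": 0,"z": -0.5,"roll": 0},
    {"x": 7.7,"y": 0,"z": -0.65,"roll": 0},
    {"x": 8.4,"y": 0,"z": -0.8,"roll": 0},
    {"x": 9.1,"y": 0,"z": -0.95,"roll": 0},
    {"x": 9.8,"y": 0,"z": -1.1,"roll": 0},
    {"x": 10.5,"y": 0,"z": -1.25,"roll": 0},
    {"x": 11.2,"y": 0,"z": -1.4,"roll": 0},
    {"x": 12,"y": 0,"z": -1.55,"roll": 0},
  ],
)

```text
time_s: 6.82
tcp_pos: [0.4887, 0.0785, 0.0387]
ee_rot: [[-0.001, 1.0, 0.003], [1.0, 0.001, -0.005], [-0.005, 0.003, -1.0]]
wrist_force: [-0.5, -14.2, 6.7]
finger_gap: 0.0426
grasp_force: 6.9
```

Run:
```python
from h import *
d=grab("side"); im=cv2.resize(d["color"][80:260,260:500],None,fx=3.2,fy=3.2,interpolation=cv2.INTER_CUBIC); cv2.imwrite("pics/side3.png",im[:,:,::-1])
```

```text
(no output)
```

View pics/side3.png

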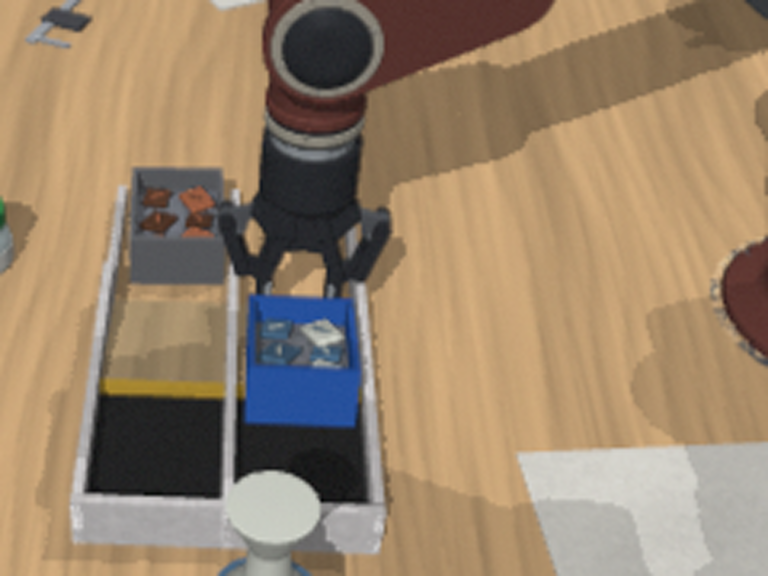

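The tote is square on the slope (crop px 303,360), with its front past the lip and nothing else moved. I go on to just short of the drop, keeping the fingertips above lip height.

Call:
play_rows(
  rows=[
    {"x": 0.7,"y": -0.1,"z": -0.15,"roll": 0},
    {"x": 1.4,"y": -0.1,"z": -0.3,"roll": 0},
    {"x": 2.1,"y": -0.1,"z": -0.45,"roll": 0},
    {"x": 2.8,"y": -0.1,"z": -0.6,"roll": 0},
    {"x": 3.5,"y": -0.1,"z": -0.75,"roll": 0},
    {"x": 4.2,"y": -0.1,"z": -0.9,"roll": 0},
    {"x": 4.9,"y": -0.1,"z": -1.05,"roll": 0},
    {"x": 5.5,"y": -0.1,"z": -1.1,"roll": 0},
    {"x": 6,"y": -0.1,"z": -1.1,"roll": 0},
    {"x": 6.5,"y": -0.1,"z": -1.1,"roll": 0},
    {"x": 7,"y": -0.1,"z": -1.1,"roll": 0},
  ],
)

```text
time_s: 8.25
tcp_pos: [0.4861, 0.1502, 0.0477]
ee_rot: [[0.0, 1.0, -0.0], [1.0, -0.0, -0.0], [-0.0, -0.0, -1.0]]
wrist_force: [0.2, -2.3, -1.1]
finger_gap: 0.0426
grasp_force: 1.1
```

Run:
```python
from h import *
d=grab("side"); im=cv2.resize(d["color"][80:260,260:500],None,fx=3.2,fy=3.2,interpolation=cv2.INTER_CUBIC); cv2.imwrite("pics/side4.png",im[:,:,::-1])
d=grab("top")
for z in(.069,.078):
  print(z,cv2.minAreaRect(ray(d,big(mask(d,(100,120,40),(125,255,255),(290,200,420,260))).reshape(-1,2),z)[:,:2].astype(np.float32)))
```

```text
0.069 ((0.4832959473133087, 0.23628930747509003), (0.08677540719509125, 0.07484637945890427), 0.8717407584190369)
0.078 ((0.4826319217681885, 0.2360767126083374), (0.0861445814371109, 0.07430224865674973), 0.8717321753501892)
```

View pics/side4.png

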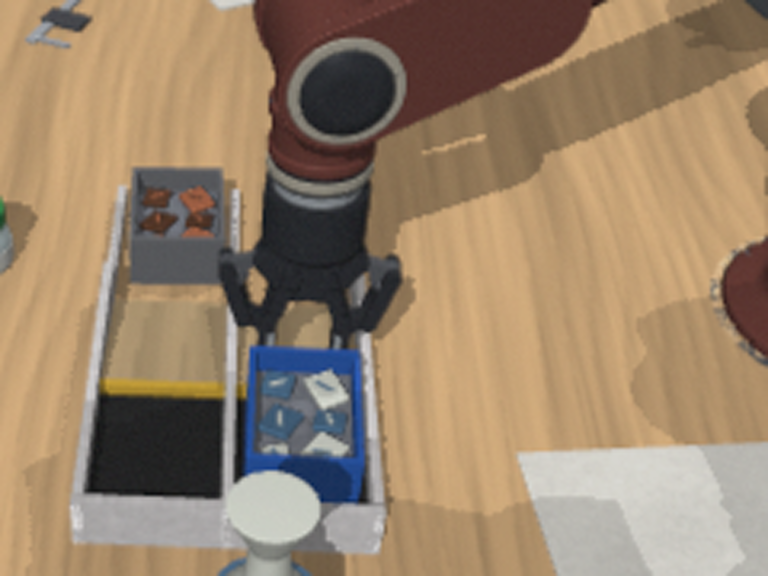

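The tote's front has tipped into the bay and its rear is about at the lip (crop px 303,350). One more short slow push.

Call:
play_rows(
  rows=[
    {"x": 0.2,"y": 0,"z": 0,"roll": 0},
    {"x": 0.4,"y": 0,"z": 0,"roll": 0},
    {"x": 0.6,"y": 0,"z": 0,"roll": 0},
    {"x": 0.8,"y": 0,"z": 0,"roll": 0},
    {"x": 1.0,"y": 0,"z": 0,"roll": 0},
    {"x": 1.2,"y": 0,"z": 0,"roll": 0},
    {"x": 1.2,"y": 0,"z": 0,"roll": 0},
  ],
)

```text
time_s: 9.22
tcp_pos: [0.4862, 0.1623, 0.0478]
ee_rot: [[-0.0, 1.0, -0.0], [1.0, 0.0, 0.001], [0.001, -0.0, -1.0]]
wrist_force: [-0.3, -1.8, -1.4]
finger_gap: 0.0424
grasp_force: 0.7
```

Call:
play_rows(
  rows=[
    {"x": -1,"y": 0,"z": 0,"roll": 0},
    {"x": -2,"y": 0,"z": 0,"roll": 0},
    {"x": -3,"y": 0,"z": -1,"roll": 0},
    {"x": -3,"y": 0,"z": -5,"roll": 0},
    {"x": -3,"y": 0,"z": -10,"roll": 0},
    {"x": -6,"y": 0,"z": -15,"roll": 0},
    {"x": -11,"y": 0,"z": -18,"roll": 0},
    {"x": -16,"y": 0,"z": -18,"roll": 0},
    {"x": -21,"y": 0,"z": -18,"roll": 0},
    {"x": -26,"y": 0,"z": -18,"roll": 0},
    {"x": -30,"y": 0,"z": -18,"roll": 0},
    {"x": -30,"y": 0,"z": -18,"roll": 0},
    {"x": -30,"y": 0,"z": -18,"roll": 0},
  ],
)

```text
time_s: 10.85
tcp_pos: [0.486, -0.1381, 0.2283]
ee_rot: [[0.001, 1.0, 0.001], [1.0, -0.001, 0.0], [0.0, 0.001, -1.0]]
wrist_force: [-0.5, 0.4, 0.5]
finger_gap: 0.043
grasp_force: 0.0
```

Run:
```python
from h import *
d=grab("top"); im=cv2.resize(d["color"][155:275,230:470],None,fx=3.3,fy=3.3,interpolation=cv2.INTER_CUBIC)
s=grab("side"); im2=cv2.resize(s["color"][120:260,270:400],None,fx=2,fy=2,interpolation=cv2.INTER_CUBIC); 
c=np.zeros((im.shape[0]+0,800,3),np.uint8); c[:,:]=0
a=cv2.resize(im,(520,260)); c[:260,:520]=a; c[:280,530:790]=im2
cv2.imwrite("pics/end.png",c[:300,:,::-1])
for z in(.069,.078):
  print(z,cv2.minAreaRect(ray(d,big(mask(d,(100,120,40),(125,255,255),(290,200,420,260))).reshape(-1,2),z)[:,:2].astype(np.float32)))
```

```text
0.069 ((0.4820197522640228, 0.22647298872470856), (0.08903694897890091, 0.11178431659936905), 0.4928770065307617)
0.078 ((0.4813649356365204, 0.2263317108154297), (0.08838965743780136, 0.1109716072678566), 0.492948442697525)
```

View pics/end.png

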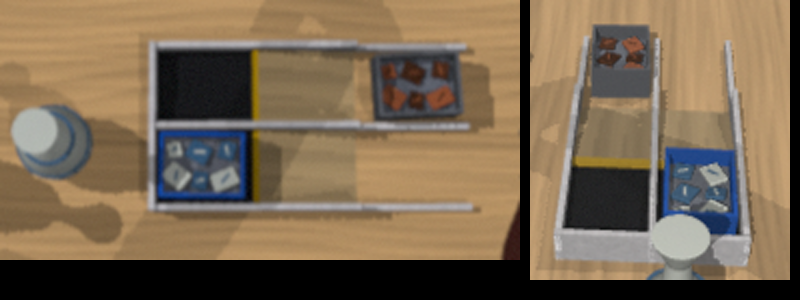

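The end picture shows the tote in the bay (px 203,165), with a dark gap between its rear and the whole yellow lip (column 255). Its rear is about 10 mm past the lip face and it lies flat. The grey tote and the vase stand where they were.

```bash
python3 -c "
from workcell import workorder; print(workorder.finish_job())"
```

```text
the job is handed in; nothing more can be done
None
```

I pushed the blue tote up its lane into the bay, where it sits flat with its rear about 10 mm past the lip; the grey tote and vase look unmoved in the last pictures, and the job was handed in at about 11 s of the 35 s allowed.

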